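Clear the soldering boards off the cooling stand

ROBOT

A 6-joint arm with a two-finger parallel gripper is mounted at the origin on the work surface. World frame = base frame: x ahead of the robot, y to its left, z up, the work surface at z = 0. Lengths are in m, angles in degrees, forces in N, time in s.
With the tool pointing down it reaches from about 0.425 to 0.925 m from the base axis. Payload 12.5 kg.
Tool frame: the origin (TCP) lies between the finger pads, 19 mm behind the fingertips; this is the grasp point; z points along the fingers, y is the line along which they close (so a half turn about z gives the same grasp; the last joint's range is limited). The gripper opens to 85 mm and grips with 20 to 120 N. Pads are 22 mm wide; open, the fingers measure 114 mm over their backs; the gripper's body (76 mm by 85 mm) begins 54 mm behind the grasp point. The pads swing forward as they close: fully open they stand 13 mm farther back than shut.
Start: joints at [-74.347, 28.126, 89.318, -0, 62.55, -6.05], TCP at [0.231, -0.581, 0.25] pointing down, gripper open.
Joint ranges: [-177.58, 177.58], [-47.91, 125.51], [2.72, 160], [-65.01, 245.01], [3.68, 167.84], [-153.87, 153.87]. Speed limits (degrees/s): [127.2, 127.2, 159.86, 180, 180, 180].

INTERFACE

Orientations are given as [roll, pitch, yaw] about the fixed x, y, z axes, in that order (R = Rz(yaw) Ry(pitch) Rx(roll)).
In Python, from bench import manip gives the robot as it stands.
- The arm moves only by the shell command python3 -m pendant 'ROWS' [OPENING] [FORCE]. ROWS is JSON, a list of rows, each a list of 2 entries, a list of its own where there are three numbers: the shift along the tool's x, y, z in m, then the turn about the tool's z in rad. A call has 1 to 12 rows; each row is the pose to reach, as a shift and turn from the pose commanded when the call began, along the tool's axes at that moment; what a row does not reach only later rows make up. A row lasts 1/8 s, in which the tool goes at most 62.5 mm and 10.7 degrees, less where a joint would pass 70% of its speed; a pose out of reach is approached as far as the arm can. A call with a gripper value outside its range is refused whole. OPENING is the opening, from -1 (shut) to 1 (fully open), set as the call begins (- or left out, the last holds). The fingers move at their own pace and stop on an object; FORCE is the grip in N (left out, the last holds). Time passes only in rows, so rows that repeat a pose let the fingers close. It gives the time, the measured TCP pose, the force, the opening and the grip force at its end, in the units of the state.
- manip.read_state(): the state, without advancing time (a new reading comes with each control period).
- manip.get_image(name): name is "scene" or "side" or "wrist"; returns the picture (384x512x3 uint8, red, green, blue); there is no depth.
- manip.camera_params(name): a dict with "K" (3x3 intrinsics, pixels), "R" (3x3) and "t" (3): a world point X has camera coordinates R X + t. Camera axes: x right, y down, z forward; pixel columns grow to the right and rows downward; lengths in m; the calibration is good to about 2 mm. A picture is of the moment at which its call begins: read the wrist's pose just before it. camera_params takes no time and is no camera call; for the wrist camera it gives the pose at the moment of the call.
- manip.finish_job(): hands the job in; it is judged then, once.
Trained networks look in the newest picture that a camera, given by its name, has taken for a name from the list of things; names that differ only in an ending like _2 or _b are one class to them, and where a whole thing is asked for, a point or a joint stands for the part that bears it (a point fixed in the world has none). Each returns a list of dicts, best first, with "confidence" (0 to 1); they miss things now and then, are a little off and sometimes report something else, mostly with a low value. They report only what shows in the picture. A call takes as long as a camera call. They do not tell look-alikes from the thing itself.
- manip.recognise(name, camera): "extent" ([centre column, centre row, width, height] in pixels, round what is visible of it).
- manip.outline_of(name, camera): "pixels" (384x512 bool, what is visible of it) and "extent" ([centre column, centre row, width, height] in pixels, round what is visible of it).
The state is a dict: "t": time; "joints": joint angles; "joint_vel": joint speeds; "joint_torque": joint torques, N m; "tcp_pos": TCP position; "orientation": TCP orientation; "force": force on the tool from outside, world axes, zero at the start; "ft_torque": the same for the moment, N m; "gripper_width": finger opening in m; "gripper_force": force on a finger pad.
Only numpy, scipy, OpenCV 4.12 (cv2) and the standard library are available. Lean on these libraries where they do the work, as an engineer would, in place of code of your own. Each camera call takes 0.05 s, during which the arm holds its last target. There are 200 camera calls.

TASK

Two soldering boards are cooling on the sloping stand. Lower the whole one into the free middle slot of the wooden rack, without dropping it, so that it stands upright on its edge, fully down and not sticking out past the sides of the rack; drop the one with the broken-off corner into the metal scrap box. Leave the two stored boards, the jar and the black block as they are.

Things in the scene. Friction and masses are not known exactly. Their poses are not given: they have to be found in the camera images.
- stand: Fixed dark steel stand, base 110 x 280 x 8 mm. Origin at the centre of its underside. Two places, at y = +75 and -75 mm: a ledge and two struts sloping 28 deg from vertical, tops towards +x (away from the robot). The struts reach 64 mm up the slope, so the upper third of a board is free on both faces. A board's lower edge rests at x = -30, z = 40 mm; its upper edge is at about x = +17, z = 128 mm.
- whole_board: Whole off-white ceramic soldering board with a scorch mark, 100 x 100 x 8 mm, about 130 g, leaning in one place of the stand. Origin at the centre of the slab; x is normal to its face (scorched face to -x, towards the robot), y along its width, z up its height. Can be pinched across its 8 mm at the upper edge, tool pointing along its -z.
- whole_top (a point): Middle of the whole board's upper edge (origin + 50 mm along its z).
- broken_board: Same kind of board, 100 x 100 x 8 mm, with one upper corner broken off (about 44 mm of the width and most of 50 mm of the height missing, towards its -y and +z); about 100 g; in the other place of the stand. Origin at the centre of the original square; axes as for the whole board.
- broken_top (a point): Middle of the 56 mm of upper edge that is left on the broken board (22 mm along y and 50 mm along z from its origin).
- rack: Fixed grooved timber rack, 175 x 140 x 52 mm (x, y, z), origin at the centre of its underside. Three straight slots run along its whole y width at x = -55, 0 and +55 mm, each 13 mm wide and 40 mm deep (slot floor 12 mm above the underside). The outer two hold stored boards; the middle one is free.
- free_slot (a point): Centre of the floor of the free middle slot, 12 mm above the underside of the rack.
- stored_board1: Whole board, 100 x 100 x 8 mm, standing in the rack's slot at x = -55 mm. Origin at the centre of the slab, x normal to its face.
- stored_board2: Whole board, 100 x 100 x 8 mm, standing in the rack's slot at x = +55 mm. Origin at the centre of the slab, x normal to its face.
- scrap_box: Fixed open sheet-metal box, 200 x 200 x 85 mm outside, walls 4 mm, empty. Origin at the centre of its underside. The rack and the box stand on either side of the stand, in either order.
- flux_jar: Jar with a white cap, 56 mm across and 65 mm high, standing beyond the stand. Origin at the centre of its underside.
- charcoal_block: Black charcoal block, 50 x 90 x 28 mm, lying beyond the stand. Origin at the centre of its underside.
There are look-alikes about, which are no part of the job. Several things look just like the rack: the one meant starts farthest to the robot's right.

How it is judged:
By the outcome, as a careful person would: the job done as asked, in the order asked, and still so for the second after the job is handed in, with the robot touching nothing.
It also fails if it takes over 58 s, if anything falls off the work surface, if the arm or the gripper's body presses on something with over 40 N, if the wrist force passes 120 N, or if a joint passes its speed limit or range.

## Working session

There is one attempt and no reset: what is moved stays moved. The work goes in short steps, Python scripts to look and compute and a shell command to move; the robot and the scene stay as the last step left them, time stands still between calls to the robot, and variables do not carry over. Pictures are saved under pics/ and viewed, at most 10 in all, crops included, and the job is handed in when it is done.

```bash
mkdir -p pics
python3 - <<'E'
from bench import manip
import cv2,numpy as np
s=manip.read_state();print(s)
ims=[]
for c in("scene","side"):
    im=manip.get_image(c);cv2.imwrite(f"pics/{c}0.png",im[:,:,::-1])
    ims.append(im[:,:,::-1])
    p=manip.camera_params(c);R=np.array(p["R"]);print(c,np.array(p["K"]).round(1).tolist(),R.round(3).tolist(),(-R.T@p["t"]).round(3))
    for n in("whole_board","broken_board","rack","scrap_box","stand","flux_jar","charcoal_block"):
        print(n,[(np.round(d["extent"]).tolist(),round(d["confidence"],2)) for d in manip.recognise(n,c)])
a=np.vstack([cv2.resize(i,(800//2*2,600)) for i in ims]);cv2.imwrite("pics/s0.png",cv2.resize(ims[0],(800,600)));cv2.imwrite("pics/d0.png",cv2.resize(ims[1],(800,600)))
E
```

```text
{'t': 0.0, 'joints': array([-7.43465809e+01,  2.81645641e+01,  8.93519976e+01,  5.03000568e-04,
        6.25488988e+01, -6.05142918e+00]), 'joint_vel': array([-0.05088041, -0.02632556,  0.01765434,  0.00558988,  0.07371809,
        0.00387917]), 'joint_torque': array([ 2.00069808e-03, -6.18442369e+01, -2.61591464e+01, -3.22008395e-05,
        4.09979009e-03, -1.00762722e-05]), 'tcp_pos': array([ 0.23109453, -0.58047236,  0.24941196]), 'orientation': array([-1.79934951e+02, -7.34452816e-03,  2.17046120e+01]), 'force': array([-1.39000364,  0.08618275,  0.17674402]), 'ft_torque': array([-0.0264491 , -0.00995329,  0.00504341]), 'gripper_force': 0.0, 'gripper_width': 0.08548073815855399}
scene [[350.3, 0.0, 251.5], [0.0, 350.3, 191.5], [0.0, 0.0, 1.0]] [[0.873, 0.487, -0.009], [0.358, -0.653, -0.668], [-0.331, 0.58, -0.745]] [ 0.799 -0.538  0.769]
whole_board [([282.0, 184.0, 31.0, 36.0], 0.75)]
broken_board [([257.0, 223.0, 37.0, 46.0], 0.64)]
rack [([186.0, 313.0, 100.0, 100.0], 0.64), ([206.0, 192.0, 82.0, 63.0], 0.63), ([122.0, 242.0, 91.0, 79.0], 0.58)]
scrap_box [([310.0, 136.0, 86.
[... 166 characters left out ...]
0, 183.0, 31.0, 41.0], 0.56)]
side [[413.2, 0.0, 262.4], [0.0, 413.2, 189.0], [0.0, 0.0, 1.0]] [[-0.949, -0.316, 0.021], [-0.218, 0.604, -0.766], [0.23, -0.732, -0.642]] [0.259 0.874 0.903]
whole_board [([247.0, 217.0, 30.0, 45.0], 0.63)]
broken_board [([266.0, 189.0, 22.0, 38.0], 0.55), ([298.0, 161.0, 60.0, 40.0], 0.48)]
rack [([350.0, 183.0, 30.0, 40.0], 0.64), ([253.0, 215.0, 62.0, 84.0], 0.63), ([320.0, 228.0, 69.0, 56.0], 0.57), ([296.0, 162.0, 59.0, 38.0], 0.56)]
scrap_box [([224.0, 306.0, 117.0, 115.0], 0.69)]
stand [([253.0, 217.0, 62.0, 84.0], 0.79)]
flux_jar [([179.0, 218.0, 19.0, 27.0], 0.78)]
charcoal_block [([208.0, 176.0, 27.0, 24.0], 0.86), ([249.0, 216.0, 29.0, 45.0], 0.42)]
```

View pics/s0.png

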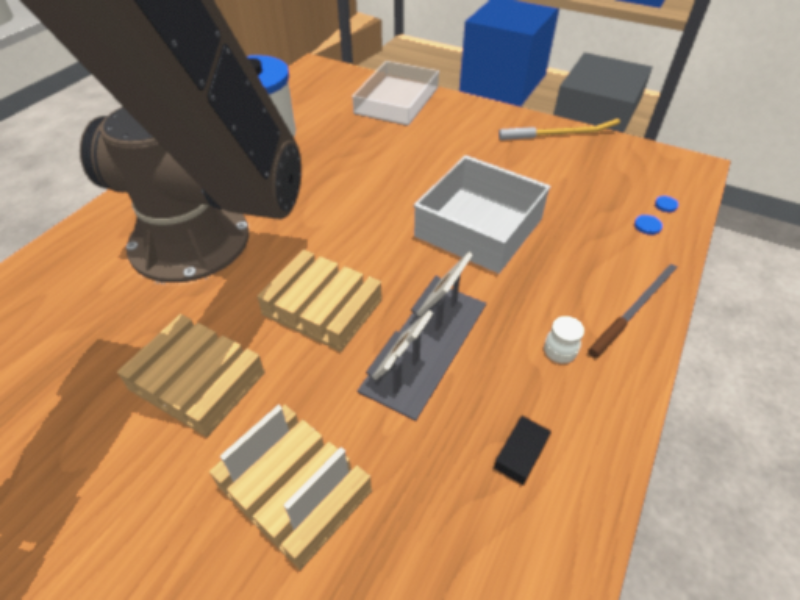

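View pics/d0.png

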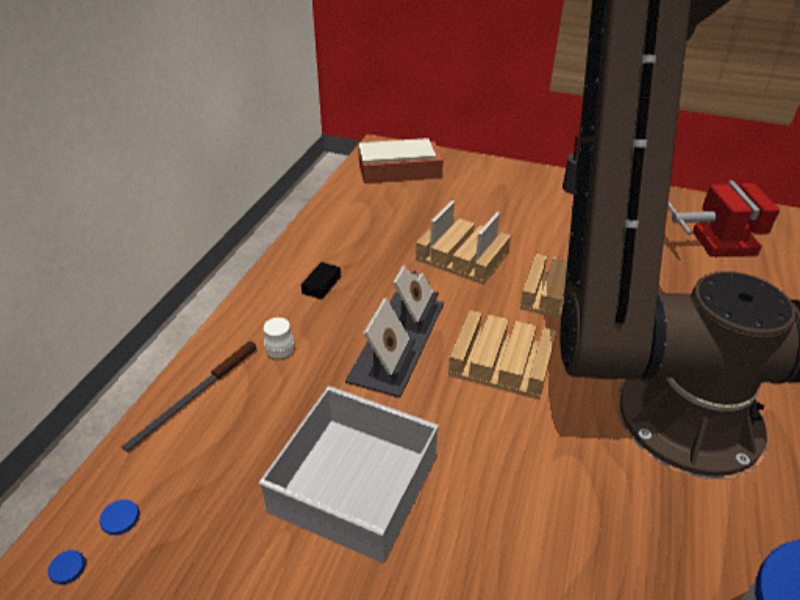

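```bash
cat > h.py <<'E'
from bench import manip
import cv2,numpy as np
def crop(im,c0,r0,w,h,k):
    a=cv2.resize(im[r0:r0+h,c0:c0+w],None,fx=k,fy=k,interpolation=cv2.INTER_CUBIC)
    for i in range(0,w,10): cv2.line(a,(i*k,0),(i*k,10 if (c0+i)%50 else 20),(0,0,255),1); 
    for i in range(0,h,10): cv2.line(a,(0,i*k),(10 if (r0+i)%50 else 20,i*k),(0,0,255),1)
    return a
def grab(c,name):
    p=manip.camera_params(c); im=manip.get_image(c)[:,:,::-1].copy(); cv2.imwrite(f"pics/{name}.png",im)
    np.savez(f"pics/{name}.npz",K=p["K"],R=p["R"],t=p["t"]); return im
def cam(name):
    p=np.load(f"pics/{name}.npz"); return p["K"],p["R"],p["t"]
def proj(name,X):
    K,R,t=cam(name); c=np.atleast_2d(X)@R.T+t; q=c@K.T; return q[:,:2]/q[:,2:]
def canvas(*ims):
    h=max(i.shape[0] for i in ims); return np.hstack([np.pad(i,((0,h-i.shape[0]),(0,0),(0,0))) for i in ims])
E
python3 - <<'E'
from h import *
s=grab("scene","sc");d=grab("side","sd");w=grab("wrist","w0")
K,R,t=cam("w0");print(K.round(1).tolist(),R.round(3).tolist(),(-R.T@t).round(3))
cv2.imwrite("pics/A.png",canvas(crop(s,228,158,80,110,5),crop(d,220,165,66,90,6)))
cv2.imwrite("pics/B.png",canvas(crop(s,134,258,104,106,4),cv2.resize(w,(384,288))))
E
```

```text
[[330.3, 0.0, 255.8], [0.0, 330.3, 194.5], [0.0, 0.0, 1.0]] [[0.369, -0.929, -0.0], [-0.896, -0.356, 0.265], [-0.247, -0.098, -0.964]] [ 0.293 -0.557  0.374]
```

View pics/A.png

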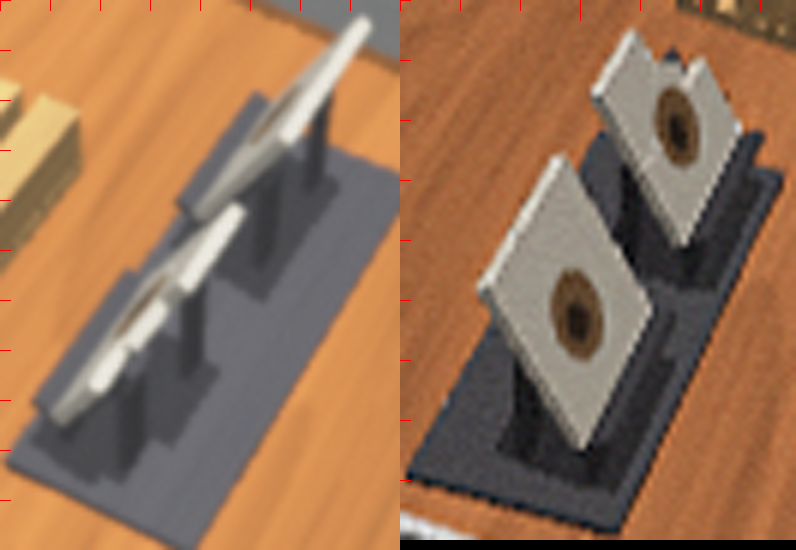

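View pics/B.png

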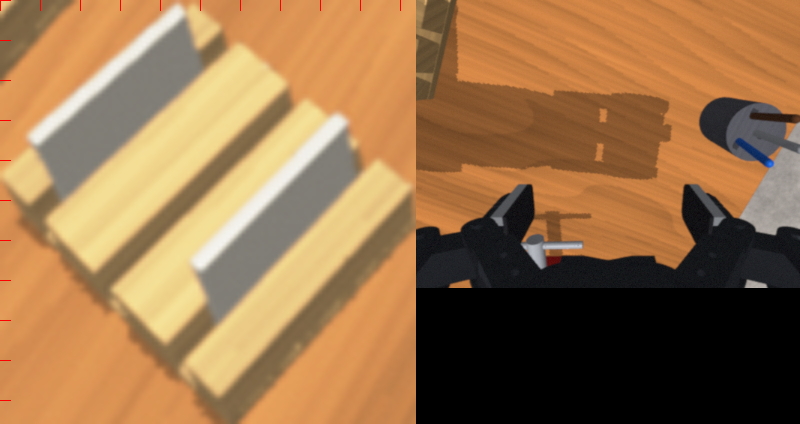

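Racks: scene (186,313) with two boards, (206,192) empty, (122,242) empty. The one at (186,313) holds the stored boards; I check numerically that it is farthest to −y. The crop A shows that the whole board is in the place near the box (side ~ (250,215)) and the broken one in the far place (side ~ (266,189)).

```bash
cat > fit.py <<'E'
from h import *
from scipy.optimize import least_squares
def T(p,L): 
    c,s=np.cos(p[2]),np.sin(p[2]); L=np.atleast_2d(L); return np.c_[p[0]+c*L[:,0]-s*L[:,1],p[1]+s*L[:,0]+c*L[:,1],L[:,2]]
def fit(obs,p0=(.6,-.2,0)):
    f=lambda p:np.concatenate([(proj(n,T(p,L))-px).ravel() for n,L,px in obs])
    r=least_squares(f,p0,loss="soft_l1"); return r.x,f(r.x).reshape(-1,2)
def ground(name,px,z):
    K,R,t=cam(name);C=-R.T@t;d=R.T@np.linalg.solve(K,[px[0],px[1],1]);return (C+d*(z-C[2])/d[2]).round(3)
def up(q,c0,r0,k): return (np.array(q,float)+.5)/k-.5+[c0,r0]
E
python3 - <<'E'
from fit import *
for n,q in(("A",(186,313)),("B",(206,192)),("C",(122,242))): print("rack",n,ground("sc",q,.04))
S=ground("sc",(270,212),.03);print(S)
A=np.array
sc=up([(8,465),(200,548),(257,92)],228,158,5);sd=up([(7,475),(217,530),(383,178)],220,165,6)
st=[("sc",A([[-55,-140,8],[55,-140,8],[-55,140,8]])/1e3,sc),("sd",A([[55,140,8],[-55,140,8],[-55,-140,8]])/1e3,sd)]
p,r=fit(st,(S[0],S[1],0));print("stand",p[:2].round(4),np.degrees(p[2]).round(2),r.round(1).tolist())
# board top edge corners back/front, predicted at stand nominal
c,s_=np.cos(np.radians(28)),np.sin(np.radians(28))
def bp(x,y,z,y0): # board local in stand frame; rests lower edge mid (-30,40)
    ctr=A([-30,40])+50*A([s_,c])   # x,z
    q=ctr+x*A([c,-s_])+z*A([s_,c]); return [q[0]/1e3,(y0+y)/1e3,q[1]/1e3]
print("whole pred side",((proj("sd",T(p,[bp(-4,50,50,75),bp(-4,-50,50,75),bp(-4,50,-50,75),bp(-4,-50,-50,75)]))-[220,165]+.5)*6-.5).round().tolist())
print("broken pred side",((proj("sd",T(p,[bp(-4,50,50,-75),bp(-4,-50,-50,-75),bp(-4,50,-50,-75)]))-[220,165]+.5)*6-.5).round().tolist())
X=[(5,175,-87.5,-70),(222,398,87.5,-70),(412,188,87.5,70),(45,222,-48.5,-70),(98,272,-6.5,-70),(110,290,6.5,-70),(165,343,48.5,-70),(183,365,61.5,-70),(238,42,-48.5,70),(290,85,-6.5,70),(308,98,6.5,70),(380,160,61.5,70)]
X=A(X);L=np.c_[X[:,2:]/1e3,np.full(len(X),.052)]
g=ground("sc",(186,313),.04)
p,r=fit([("sc",L,up(X[:,:2],134,258,4))],(g[0],g[1],0));print("rack",p[:2].round(4),np.degrees(p[2]).round(2),r.round(1).tolist())
for q in((332,390),(438,430),(383,533),(263,487)):print("box",ground("sd",A(q)/1.5625,.085))
E
```

```text
rack A [ 0.522 -0.342  0.04 ]
rack B [ 0.365 -0.033  0.04 ]
rack C [ 0.275 -0.272  0.04 ]
[ 0.551 -0.003  0.03 ]
stand [ 0.5614 -0.0058] 0.26 [[-0.3, -1.1], [-0.2, 0.8], [-1.7, 3.6], [-1.1, 0.9], [-0.1, 1.2], [-0.6, -0.6]]
whole pred side [[86.0, 296.0], [161.0, 161.0], [184.0, 455.0], [251.0, 316.0]]
broken pred side [[196.0, 99.0], [337.0, 135.0], [281.0, 252.0]]
rack [ 0.5122 -0.3283] -11.61 [[-1.4, 0.0], [-0.6, 0.4], [0.7, 0.1], [-0.2, -0.2], [-0.6, 0.3], [0.4, -0.1], [0.3, 0.6], [0.2, -0.5], [0.6, -0.3], [0.3, -0.2], [-0.1, -0.0], [-0.2, -0.4]]
box [0.596 0.22  0.085]
box [0.405 0.242 0.085]
box [0.426 0.436 0.085]
box [0.615 0.425 0.085]
```

Rack A is at y = −0.34, farthest right of the three, with the stored boards (confirmed in crop B). The stand is near (0.561, −0.006), the whole board in its +y place, and the box is at (0.51, 0.33). Next is a view over the rack.

```bash
cat >> h.py <<'E'
def togo(x,y,z,yaw):
    s=manip.read_state();o=np.radians(s["orientation"][2]);c,n=np.cos(o),np.sin(o)
    d=np.array([x,y,z])-s["tcp_pos"]
    print("shift",np.round([c*d[0]+n*d[1], n*d[0]-c*d[1], -d[2]],4),"turn",round((o-np.radians(yaw)),4),"t",round(s["t"],2),"pos",s["tcp_pos"].round(4),"ori",s["orientation"].round(2),"w",round(s["gripper_width"],4))
E
python3 -c "
from h import *
togo(.505,-.37,.25,78.4)"
```

```text
shift [ 0.3323 -0.0945  0.    ] turn -0.9896 t 0.95 pos [ 0.2312 -0.5807  0.25  ] ori [179.99  -0.    21.7 ] w 0.0855
```

```bash
python3 -m pendant '[[[0.06,-0.016,0],-0.17],[[0.12,-0.034,0],-0.35],[[0.18,-0.05,0],-0.52],[[0.24,-0.068,0],-0.7],[[0.3,-0.085,0],-0.87],[[0.332,-0.0945,0],-0.99],[[0.332,-0.0945,0],-0.99],[[0.332,-0.0945,0],-0.99]]'
python3 - <<'E'
from h import *
w=grab("wrist","w1");cv2.imwrite("pics/w1v.png",cv2.resize(w,(800,600)))
togo(.55,.0,.30,90)
from fit import T
A=np.array
print(proj("w1",T((.5122,-.3283,np.radians(-11.61)),A([[-6.5,-70,52],[-6.5,70,52],[6.5,-70,52],[6.5,70,52],[87.5,-70,52],[-87.5,70,52]])/1e3)).round(1).tolist())
E
```

```text
t: 1.95
tcp_pos: [0.5043, -0.3704, 0.25]
orientation: [-180.0, 0.0, 78.3]
force: [-0.6, 0.5, 0.4]
gripper_width: 0.0852
gripper_force: 0.0
shift [ 0.3724 -0.0301 -0.05  ] turn -0.204 t 2.0 pos [ 0.504  -0.3708  0.25  ] ori [-1.7999e+02  1.0000e-02  7.8310e+01] w 0.0854
[[249.3, 198.6], [248.2, 49.5], [262.1, 198.5], [262.6, 49.5], [341.9, 198.4], [158.5, 49.7]]
```

View pics/w1v.png

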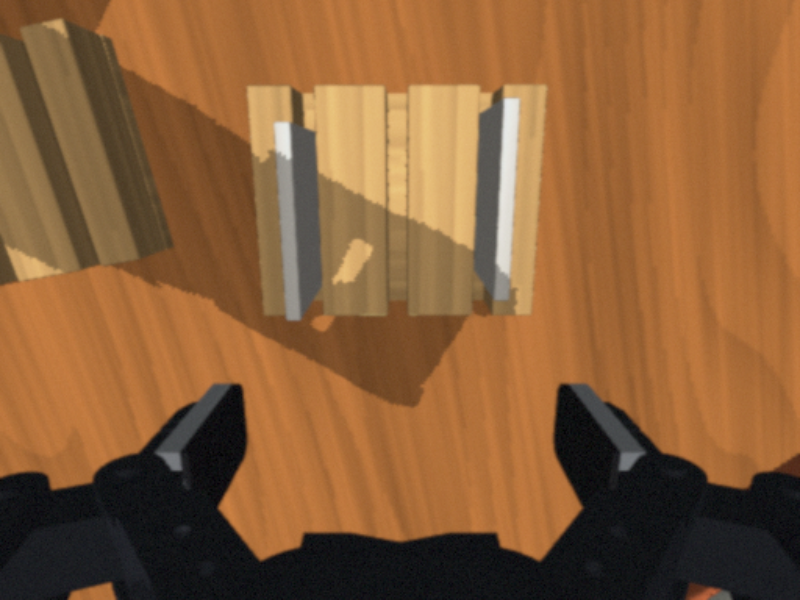

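The view is square to the rack. The slot's top edges run at columns 387 and 409 (zoomed), rows 86 to 315. Next I fit this and look over the stand.

```bash
python3 - <<'E'
from fit import *
A=np.array
X=A([(247,86,-87.5,70),(546,86,87.5,70),(316,85,-48.5,70),(386,86,-6.5,70),(409,85,6.5,70),(480,85,48.5,70),(503,85,61.5,70),(263,316,-87.5,-70),(531,316,87.5,-70),(323,316,-48.5,-70),(388,315,-6.5,-70),(409,315,6.5,-70),(471,315,48.5,-70)])
L=np.c_[X[:,2:]/1e3,np.full(len(X),.052)]
p,r=fit([("w1",L,up(X[:,:2],0,0,1.5625))],(.51,-.33,-.2));print("rack",p[:2].round(4),np.degrees(p[2]).round(2),r.round(1).tolist())
togo(.545,-.05,.30,90)
E
python3 -m pendant '[[[0.06,0.0,-0.01],-0.04],[[0.12,0,-0.02],-0.08],[[0.18,0,-0.03],-0.12],[[0.24,-0.01,-0.04],-0.16],[[0.3,-0.01,-0.05],-0.2],[[0.32,-0.02,-0.05],-0.204],[[0.32,-0.02,-0.05],-0.204],[[0.32,-0.02,-0.05],-0.204]]'
python3 - <<'E'
from h import *
w=grab("wrist","w2");cv2.imwrite("pics/w2v.png",cv2.resize(w,(800,600)))
togo(.575,.07,.2,90)
E
```

```text
rack [ 0.5101 -0.3319] -11.71 [[-0.4, -0.7], [1.4, -0.7], [-1.6, -0.0], [-0.0, -0.7], [-0.4, -0.0], [0.6, -0.0], [0.2, -0.0], [0.1, 0.2], [0.5, 0.2], [0.0, 0.2], [-0.3, 0.8], [-1.0, 0.8], [0.6, 0.8]]
shift [ 0.3224 -0.0248 -0.05  ] turn -0.204 t 2.0 pos [ 0.504  -0.3708  0.25  ] ori [-1.7999e+02  1.0000e-02  7.8310e+01] w 0.0854
t: 3.0
tcp_pos: [0.5491, -0.0541, 0.2998]
orientation: [-180.0, 0.0, 90.0]
force: [-0.5, -0.7, 0.1]
gripper_width: 0.0852
gripper_force: 0.0
shift [0.1242 0.0258 0.0998] turn -0.0003 t 3.05 pos [ 0.5492 -0.0542  0.2998] ori [-1.7998e+02  1.0000e-02  8.9980e+01] w 0.0856
```

View pics/w2v.png

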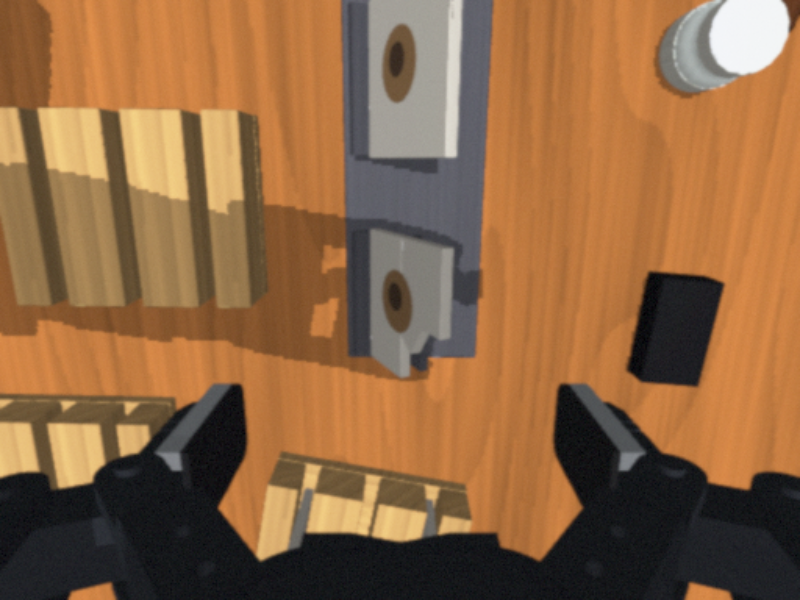

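The wrist view shows the whole board at the top (its −y end at row 157, upper edge at columns 448 to 460). The broken board is below it, with its upper edge at column ~452 over rows 247 to 338, and the jar and block are at the right.

Run:
```python
from fit import *
for n,q,z in [("base-y-x",(348,356),.008),("base-y+x",(475,356),.008),("base left top",(343.5,1),.008),("base right top",(493,1),.008),("W up front -y",(448,157),.130),("W up back -y",(458,157),.126),("W up front far",(452,1),.13),("W low front -y",(369,157),.042),("B up front? +y",(443,244),.130),("B up back +y",(453,247),.126),("B up back notch",(449,338),.126),("B low +y",(370,228),.042),("B low -y",(372,362),.042)]:
    print(n,ground("w2",up(q,0,0,1.5625),z))
```

```text
base-y-x [ 0.503 -0.149  0.008]
base-y+x [ 0.613 -0.149  0.008]
base left top [0.508 0.124 0.008]
base right top [0.615 0.124 0.008]
W up front -y [0.575 0.014 0.13 ]
W up back -y [0.581 0.014 0.126]
W up front far [0.575 0.091 0.13 ]
W low front -y [0.526 0.015 0.042]
B up front? +y [ 0.573 -0.033  0.13 ]
B up back +y [ 0.579 -0.036  0.126]
B up back notch [ 0.578 -0.092  0.126]
B low +y [ 0.526 -0.035  0.042]
B low -y [ 0.526 -0.141  0.042]
```

```bash
python3 -m pendant '[[[0.06,0.01,0.03],0],[[0.118,0.02,0.05],0],[[0.118,0.02,0.09],0],[[0.118,0.02,0.13],0],[[0.118,0.02,0.16],0],[[0.118,0.02,0.18],0],[[0.118,0.02,0.187],0],[[0.118,0.02,0.187],0]]'
python3 -m pendant '[[[0,0,0],0],[[0,0,0],0],[[0,0,0],0],[[0,0,0],0]]' -0.05 25
python3 -c "
from h import *
togo(.531,.064,.113,90);s=grab('scene','s3');d=grab('side','d3')
cv2.imwrite('pics/C.png',canvas(crop(s,228,120,80,120,5),crop(d,210,150,66,90,6)))"
```

```text
t: 4.05
tcp_pos: [0.5692, 0.0647, 0.1129]
orientation: [-180.0, 0.0, 90.1]
force: [0.6, 0.4, -0.4]
gripper_width: 0.0857
gripper_force: 0.0
t: 4.55
tcp_pos: [0.5691, 0.0655, 0.1132]
orientation: [180.0, 0.0, 90.1]
force: [-0.1, 0.2, -0.0]
gripper_width: 0.0406
gripper_force: 0.0
shift [-0.0014 -0.0381  0.0002] turn 0.0021 t 4.55 pos [0.5691 0.0655 0.1132] ori [179.98   0.    90.12] w 0.0406
```

View pics/C.png

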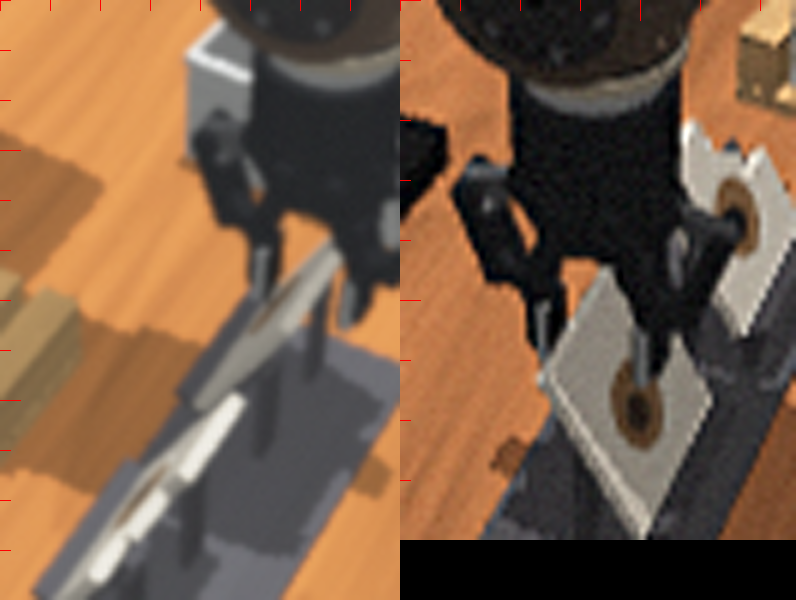

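The fingers straddle the board's upper edge. Next I push it upright gently by moving −x with the fingers still partly open.

```bash
python3 -m pendant '[[[0,-0.005,0],0],[[0,-0.01,0],0],[[0,-0.014,0],0],[[0,-0.018,0],0],[[0,-0.022,0],0],[[0,-0.026,0],0],[[0,-0.03,0],0],[[0,-0.034,0],0],[[0,-0.038,0],0],[[0,-0.038,0],0]]'
python3 -m pendant '[[[0,0,0],0],[[0,0,0],0],[[0,0,0],0],[[0,0,0],0]]' -0.45
python3 -m pendant '[[[0,0,0],0],[[0,0,0],0],[[0,0,0],0],[[0,0,0],0]]' -1 40
python3 -c "
from h import *
togo(.531,.064,.113,90);s=grab('scene','s4');d=grab('side','d4')
cv2.imwrite('pics/D.png',canvas(crop(s,228,120,80,120,5),crop(d,210,150,66,90,6)))"
```

```text
t: 5.9
tcp_pos: [0.5307, 0.0653, 0.113]
orientation: [-180.0, 0.0, 90.1]
force: [0.4, -0.1, 0.3]
gripper_width: 0.0404
gripper_force: 0.1
t: 6.4
tcp_pos: [0.5311, 0.0653, 0.113]
orientation: [180.0, 0.0, 90.1]
force: [0.5, 0.2, 0.3]
gripper_width: 0.0234
gripper_force: 0.1
t: 6.9
tcp_pos: [0.5312, 0.0653, 0.1131]
orientation: [180.0, 0.0, 90.1]
force: [1.4, -0.7, 0.8]
gripper_width: 0.0073
gripper_force: 43.3
shift [-0.0013 -0.0002  0.0001] turn 0.002 t 6.9 pos [0.5312 0.0653 0.1131] ori [179.97   0.    90.11] w 0.0073
```

View pics/D.png

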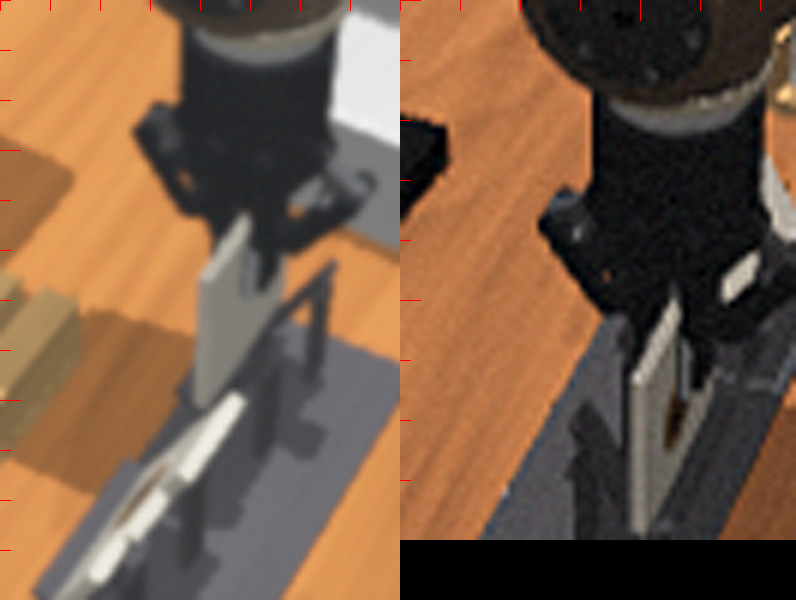

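The board is upright and pinched flat (7.3 mm). Next I lift it and carry it over the rack.

```bash
python3 -m pendant '[[[0,0,0],0],[[0,0,-0.01],0],[[0,0,-0.03],0],[[0,0,-0.06],0],[[0,0,-0.1],0],[[0,0,-0.13],0],[[0,0,-0.15],0],[[0,0,-0.15],0]]' -1 70
python3 -c "
from h import *
togo(.5116,-.3297,.263,78.35)"
```

```text
t: 8.0
tcp_pos: [0.531, 0.0654, 0.2643]
orientation: [179.9, 0.0, 90.1]
force: [0.3, 0.6, -1.9]
gripper_width: 0.0074
gripper_force: 70.1
shift [-0.395  -0.0202  0.0013] turn 0.2055 t 8.0 pos [0.531  0.0654 0.2643] ori [1.7988e+02 1.0000e-02 9.0120e+01] w 0.0074
```

```bash
python3 -m pendant '[[[-0.03,-0.002,0],0.02],[[-0.07,-0.004,0],0.04],[[-0.12,-0.006,0],0.06],[[-0.17,-0.009,0],0.09],[[-0.22,-0.011,0],0.11],[[-0.27,-0.014,0],0.14],[[-0.32,-0.017,0],0.17],[[-0.36,-0.019,0],0.19],[[-0.385,-0.02,0],0.2],[[-0.395,-0.0202,0],0.2055],[[-0.395,-0.0202,0],0.2055],[[-0.395,-0.0202,0],0.2055]]'
python3 -c "
from h import *
togo(.5116,-.3297,.150,78.35)"
```

```text
t: 9.5
tcp_pos: [0.5118, -0.3285, 0.263]
orientation: [-180.0, -0.0, 78.4]
force: [0.5, -0.2, -1.9]
gripper_width: 0.0077
gripper_force: 70.0
shift [-0.0012  0.      0.113 ] turn 0.0011 t 9.5 pos [ 0.5118 -0.3285  0.263 ] ori [-1.7999e+02 -1.0000e-02  7.8410e+01] w 0.0077
```

```bash
python3 -m pendant '[[[-0.001,0,0.03],0],[[-0.001,0,0.06],0],[[-0.001,0,0.09],0],[[-0.001,0,0.105],0],[[-0.001,0,0.113],0],[[-0.001,0,0.113],0],[[-0.001,0,0.113],0]]'
python3 -c "
from h import *
togo(.5116,-.3297,.087,78.35);s=grab('scene','s5');w=grab('wrist','w5')
cv2.imwrite('pics/E.png',canvas(crop(s,134,248,100,116,4),crop(w,160,0,190,260,2)))"
```

```text
t: 10.38
tcp_pos: [0.5118, -0.3309, 0.151]
orientation: [179.9, 0.0, 78.3]
force: [-0.2, -0.7, -0.9]
gripper_width: 0.0072
gripper_force: 70.2
shift [ 0.0011 -0.0004  0.064 ] turn -0.0001 t 10.38 pos [ 0.5118 -0.3309  0.151 ] ori [1.7992e+02 4.0000e-02 7.8340e+01] w 0.0072
```

View pics/E.png

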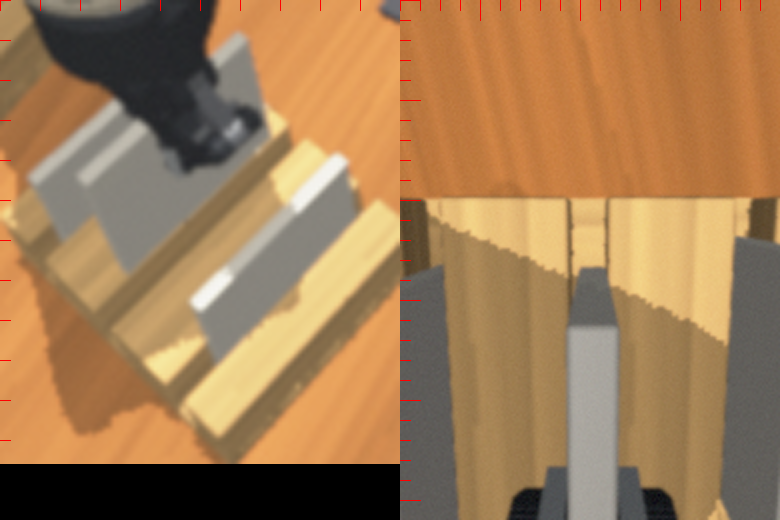

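In the wrist view the slot's centre is at crop column 588 and the board's lower end at ~594, so I shift −2 mm along tool y. Then I lower in stages and watch the force.

```bash
python3 -m pendant '[[[0,-0.002,0],0],[[0,-0.002,0],0],[[0,-0.002,0.01],0],[[0,-0.002,0.02],0],[[0,-0.002,0.026],0],[[0,-0.002,0.032],0],[[0,-0.002,0.032],0]]'
python3 - <<'E'
from h import *
togo(.51,-.3297,.087,78.35);print(manip.read_state()["force"])
w=grab('wrist','w6')
# edge positions along rows, full-res
g=cv2.cvtColor(w,cv2.COLOR_BGR2GRAY).astype(float)
for r in(105,115,120,124,128,135,150,170): 
    d=np.diff(g[r]);i=[(k,int(d[k])) for k in range(225,290) if abs(d[k])>12];print(r,i)
E
```

```text
t: 11.35
tcp_pos: [0.5093, -0.3302, 0.1175]
orientation: [-180.0, -0.0, 78.3]
force: [-1.1, 0.8, -1.8]
gripper_width: 0.0071
gripper_force: 70.2
shift [0.0006 0.0006 0.0305] turn -0.0002 t 11.35 pos [ 0.5093 -0.3302  0.1175] ori [-1.7996e+02 -2.0000e-02  7.8340e+01] w 0.0071
[-1.09476085  0.81347777 -1.8441742 ]
105 [(243, -14), (244, -20), (245, -45), (247, 49), (248, 27), (266, -33), (267, -43), (269, 39), (270, 30), (271, 20)]
115 [(244, -22), (245, -45), (246, -27), (247, 37), (248, 42), (249, 20), (266, -42), (267, -52), (269, 42), (270, 33), (271, 16)]
120 [(244, -19), (245, -44), (246, -15), (247, 49), (248, 34), (266, -33), (267, -46), (269, 45), (270, 30), (271, 13)]
124 [(244, -20), (245, -41), (246, -21), (247, 45), (248, 38), (266, -37), (267, -44), (269, 43), (270, 34), (271, 15)]
128 [(244, -22), (245, -40), (246, -27), (247, 32), (248, 52), (249, 15), (265, -13), (266, -43), (267, -46), (269, 43), (270, 35), (271, 14)]
135 [(234, 32), (235, 16), (244, -24), (245, -41), (246, -14), (247, 32), (249, -24), (250, -13), (261, 22), (262, 43), (263, 19), (266, -41), (267, -45), (269, 35), (270, 43), (271, 15)]
150 [(245, -14), (267, -13), (269, 18), (270, 15), (279, 32), (280, 17)]
170 [(243, 13), (244, 15), (267, -13), (268, -19)]
```

```bash
python3 -m pendant '[[[0,0.0007,0],0],[[0,0.0007,0.005],0],[[0,0.0007,0.01],0],[[0,0.0007,0.015],0],[[0,0.0007,0.02],0],[[0,0.0007,0.024],0],[[0,0.0007,0.027],0],[[0,0.0007,0.027],0]]'
python3 -m pendant '[[[0,0,0.001],0],[[0,0,0.002],0],[[0,0,0.003],0],[[0,0,0.003],0]]'
python3 -m pendant '[[[0,0,0.001],0],[[0,0,0.002],0],[[0,0,0.002],0]]'
```

```text
t: 12.4
tcp_pos: [0.5101, -0.3304, 0.0908]
orientation: [-180.0, -0.0, 78.3]
force: [1.0, 0.3, -1.5]
gripper_width: 0.0069
gripper_force: 70.2
t: 12.9
tcp_pos: [0.5101, -0.3304, 0.088]
orientation: [-180.0, 0.0, 78.3]
force: [0.6, 0.0, -2.2]
gripper_width: 0.0073
gripper_force: 70.2
t: 13.28
tcp_pos: [0.5101, -0.3304, 0.0859]
orientation: [-180.0, 0.0, 78.3]
force: [0.1, 1.1, -1.3]
gripper_width: 0.0073
gripper_force: 70.2
```

```bash
python3 -m pendant '[[[0,0,0.001],0],[[0,0,0.001],0]]'; python3 -m pendant '[[[0,0,0.001],0],[[0,0,0.001],0]]';python3 -m pendant '[[[0,0,0.001],0],[[0,0,0.001],0]]'
```

```text
t: 13.52
tcp_pos: [0.5101, -0.3304, 0.0849]
orientation: [-180.0, 0.0, 78.3]
force: [-0.2, -0.5, -1.7]
gripper_width: 0.0074
gripper_force: 70.2
t: 13.78
tcp_pos: [0.5101, -0.3304, 0.0839]
orientation: [-180.0, 0.0, 78.3]
force: [0.2, -0.2, -0.7]
gripper_width: 0.0072
gripper_force: 70.2
t: 14.02
tcp_pos: [0.5103, -0.3305, 0.0834]
orientation: [180.0, 0.0, 78.3]
force: [-0.3, 0.5, 4.1]
gripper_width: 0.0075
gripper_force: 70.9
```

On the floor. Next I release with a narrow opening and withdraw upward.

```bash
python3 -m pendant '[[[0,0,0],0],[[0,0,0],0],[[0,0,0],0],[[0,0,0],0]]' -0.4 30
python3 -m pendant '[[[0,0,-0.01],0],[[0,0,-0.03],0],[[0,0,-0.06],0],[[0,0,-0.1],0],[[0,0,-0.15],0],[[0,0,-0.18],0],[[0,0,-0.18],0],[[0,0,-0.18],0]]'
python3 -c "
from h import *
w=grab('wrist','w7');s=grab('scene','s7')
for c in ('wrist','scene'): print([(np.round(d['extent'],1).tolist(),round(d['confidence'],2)) for d in manip.recognise('whole_board',c)])
togo(.569,-.070,.200,90)"
```

```text
t: 14.52
tcp_pos: [0.5101, -0.3304, 0.0829]
orientation: [-180.0, 0.0, 78.3]
force: [-0.6, 0.5, 0.0]
gripper_width: 0.0256
gripper_force: 0.0
t: 15.52
tcp_pos: [0.5098, -0.3301, 0.2627]
orientation: [-180.0, -0.0, 78.3]
force: [0.2, -0.3, -0.3]
gripper_width: 0.0259
gripper_force: 0.0
[([258.6, 178.2, 13.3, 120.7], 0.94), ([196.1, 183.7, 22.9, 120.0], 0.4)]
[([182.2, 299.2, 42.1, 49.9], 0.9), ([311.0, 137.8, 89.3, 70.7], 0.45)]
shift [0.2668 0.0052 0.0621] turn -0.2036 t 15.72 pos [ 0.51   -0.3303  0.2621] ori [-1.7992e+02 -4.0000e-02  7.8340e+01] w 0.0257
```

The whole board stands in the slot. Now the broken one.

```bash
python3 -m pendant '[[[0.05,0.001,0],-0.05],[[0.11,0.002,0],-0.1],[[0.17,0.003,0],-0.15],[[0.23,0.004,0],-0.2],[[0.2615,0.0042,0.02],-0.2036],[[0.2615,0.0042,0.05],-0.2036],[[0.2615,0.0042,0.08],-0.2036],[[0.2615,0.0042,0.11],-0.2036],[[0.2615,0.0042,0.135],-0.2036],[[0.2615,0.0042,0.145],-0.2036],[[0.2615,0.0042,0.145],-0.2036]]' 1
python3 -m pendant '[[[0,0,0],0],[[0,0,0],0],[[0,0,0],0],[[0,0,0],0]]' -0.05 25
python3 -m pendant '[[[0,-0.005,0],0],[[0,-0.01,0],0],[[0,-0.014,0],0],[[0,-0.018,0],0],[[0,-0.022,0],0],[[0,-0.026,0],0],[[0,-0.03,0],0],[[0,-0.034,0],0],[[0,-0.037,0],0],[[0,-0.037,0],0]]'
python3 -m pendant '[[[0,0,0],0],[[0,0,0],0],[[0,0,0],0],[[0,0,0],0]]' -0.45
python3 -m pendant '[[[0,0,0],0],[[0,0,0],0],[[0,0,0],0],[[0,0,0],0]]' -1 70
```

```text
t: 17.1
tcp_pos: [0.567, -0.0752, 0.1176]
orientation: [-179.9, -0.0, 90.0]
force: [0.2, 0.9, 0.6]
gripper_width: 0.0854
gripper_force: 0.0
t: 17.6
tcp_pos: [0.5672, -0.0752, 0.1183]
orientation: [180.0, 0.0, 90.0]
force: [0.7, -0.4, -0.1]
gripper_width: 0.0405
gripper_force: 0.0
t: 18.85
tcp_pos: [0.53, -0.0752, 0.118]
orientation: [-180.0, 0.0, 90.0]
force: [0.4, 0.8, -0.5]
gripper_width: 0.0406
gripper_force: 0.0
t: 19.35
tcp_pos: [0.5301, -0.0752, 0.118]
orientation: [180.0, 0.0, 90.0]
force: [0.1, 0.4, 0.7]
gripper_width: 0.0236
gripper_force: 0.0
t: 19.85
tcp_pos: [0.5303, -0.0752, 0.1181]
orientation: [180.0, 0.0, 90.0]
force: [0.7, 0.0, 1.2]
gripper_width: 0.0073
gripper_force: 68.2
```

```bash
python3 -m pendant '[[[0,0,-0.01],0],[[0,0,-0.03],0],[[0,0,-0.07],0],[[0,0,-0.12],0],[[0,0,-0.15],0],[[0,0,-0.15],0]]'
python3 -m pendant '[[[0.03,-0.002,0],0],[[0.08,-0.004,0],0],[[0.13,-0.006,0],0],[[0.18,-0.009,0],0],[[0.23,-0.012,0],0],[[0.28,-0.015,0],0],[[0.33,-0.018,0],0],[[0.37,-0.02,0],0],[[0.395,-0.02,0],0],[[0.4,-0.02,0],0],[[0.4,-0.02,0],0]]'
python3 -m pendant '[[[0,0,0.04],0],[[0,0,0.08],0],[[0,0,0.11],0],[[0,0,0.135],0],[[0,0,0.155],0],[[0,0,0.16],0],[[0,0,0.16],0]]'
```

```text
t: 20.6
tcp_pos: [0.5304, -0.0752, 0.2705]
orientation: [179.8, 0.1, 90.0]
force: [-0.3, 0.2, -0.0]
gripper_width: 0.007
gripper_force: 68.3
t: 21.98
tcp_pos: [0.5098, 0.3244, 0.2672]
orientation: [-179.9, 0.1, 90.0]
force: [-0.5, 0.2, -0.6]
gripper_width: 0.0073
gripper_force: 68.3
t: 22.85
tcp_pos: [0.5103, 0.3242, 0.1082]
orientation: [-180.0, 0.0, 90.0]
force: [0.7, -0.2, -1.0]
gripper_width: 0.0072
gripper_force: 68.3
```

```bash
python3 -m pendant '[[[0,0,0],0],[[0,0,0],0],[[0,0,0],0],[[0,0,0],0]]' 0 30
python3 -m pendant '[[[0,0,-0.02],0],[[0,0,-0.06],0],[[0,0,-0.1],0],[[0,0,-0.14],0],[[0,0,-0.16],0],[[-0.06,0,-0.2],0],[[-0.12,-0.05,-0.2],0],[[-0.15,-0.05,-0.2],0],[[-0.15,-0.05,-0.2],0]]'
python3 -c "
from h import *
s=grab('scene','s8');d=grab('side','d8')
cv2.imwrite('pics/F.png',canvas(crop(s,134,78,230,290,2),crop(d,150,110,168,265,2)))"
```

```text
t: 23.35
tcp_pos: [0.5101, 0.3249, 0.1081]
orientation: [180.0, -0.0, 90.0]
force: [-0.4, 0.6, -0.1]
gripper_width: 0.0427
gripper_force: 0.0
t: 24.48
tcp_pos: [0.4593, 0.1728, 0.3087]
orientation: [179.9, 0.0, 89.9]
force: [0.6, -0.6, -0.3]
gripper_width: 0.043
gripper_force: 0.0
```

View pics/F.png

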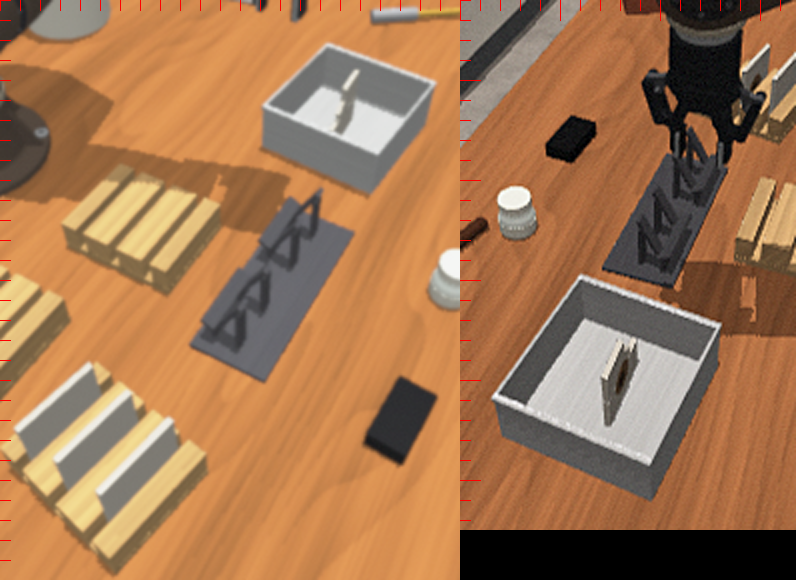

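The crop shows the whole board in the middle slot, level with the two stored boards. The broken board is inside the box, and the jar and block haven't been disturbed.

```bash
python3 -c "
from bench import manip
print(manip.finish_job())"
```

```text
the job is handed in; nothing more can be done
None
```

The job is handed in at about 24.5 s: the whole board stands fully down in the middle slot of the rightmost rack, and the broken board is in the scrap box, standing on its edge rather than lying flat.

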